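# Clear the bench board and set the square to the brass plate

## Robot

A 6-joint arm with a two-finger parallel gripper is mounted at the origin on the work surface. World frame = base frame: x ahead of the robot, y to its left, z up, the work surface at z = 0. Lengths are in m, angles in rad, forces in N, time in s.
With the tool pointing down it reaches from about 0.375 to 0.925 m from the base axis. Payload 5.7 kg.
Tool frame: the origin (TCP) lies on the mounting face of the last link; the fingertips stand 173 mm ahead of it and the grasp point (between the pads) lies robot.grip_point_offset ahead of it (robot.grip_point_offset is the distance from the TCP to the grasp point, in m); z points along the fingers, y is the direction in which the jaws open and shut (so a half turn about z gives the same grasp; the last joint's range is limited). The gripper opens to 85 mm and grips with 20 to 120 N. Pads are 22 mm wide; open, the fingers measure 114 mm over their backs; the gripper's body (76 mm by 85 mm) begins 54 mm behind the grasp point. The pads swing forward as they close: fully open they stand 13 mm farther back than shut.
Start: joints at [-1.375, 0.359, 1.51, -0, 1.272, -0.115], TCP at [0.183, -0.571, 0.405] pointing down, gripper open.
Joint ranges: [-2.97, 2.97], [-1.01, 2.36], [0.21, 2.38], [-0.96, 4.11], [0.2, 2.71], [-2.98, 2.98]. Speed limits (rad/s): [2.39, 2.39, 3.14, 3.14, 3.14, 3.14].

## Interface

Orientations are given as a rotation vector (axis times angle).
In Python, from workcell import robot, vision, models gives the robot as it stands. The module is installed in compiled form; this text tells all that it offers. Calls block until the motion is done:
- robot.move_ptp(position, orientation): joint-space move of the TCP to a pose.
- robot.line_to(position, speed=0.15, orientation=None, stop_force=None): straight line of the TCP; orientation=None keeps the orientation; speed is the mean speed in m/s. With stop_force (N) it stops when the force on the tool has changed by that much, and returns True; else False.
- robot.move_joints(angles): joint-space move.
- robot.gripper_to(opening, grip_force=None): opening from 0.0 (shut) to 1.0 (fully open); grip_force is the grip in N (None keeps the last); returns when the fingers have stopped.
- robot.hold(seconds).
- robot.solve_ik(position, orientation): joint angles nearest the present ones, or None.
- robot.state(): the state.
- vision.snapshot(name): name is "scene" or "top"; returns a dict with "pixels" (400x640x3 uint8, red, green, blue), "depth" (400x640 float32, m along the optical axis (not along the pixel's ray), 0 where there is no reading), "mtx" (3x3 intrinsics, pixels), "extrinsics" (4x4, takes a point from camera to world coordinates). Camera axes: x right, y up, looking along -z (the intrinsics and any distortion apply to the point x, -y, -z); pixel columns grow to the right and rows downward; lengths in m; the calibration is good to about 2 mm. A picture is of the moment at which its call begins.
A pose or a line that the arm cannot do raises robot.PlanningError and nothing moves.
- robot.close_job(): hands the job in, once; it reports no verdict.
Trained networks look in a picture, given as the dict that the camera call returned (one of the last four; its "shot" number tells which), for a name from the list of things; names that differ only in an ending like _2 or _b are one class to them, and where a whole thing is asked for, a point or a joint stands for the part that bears it (a point fixed in the world has none). Each returns a list of dicts, best first, with "score" (0 to 1); they miss things now and then, are a little off and sometimes report something else, mostly with a low value. They report only what shows in the picture. A call takes as long as a camera call. They do not tell look-alikes from the thing itself.
- models.silhouettes(thing, picture): "region" (400x640 bool, what is visible of it) and "box" ([left, top, right, bottom] in pixels, round what is visible of it).
The state is a dict: "time": time; "joint_positions": joint angles; "joint_vel": joint speeds; "tau": joint torques, N m; "tool_pos": TCP position; "eef_rot": TCP orientation; "wrist_force": force on the tool from outside, world axes, zero at the start; "moment": the same for the moment, N m; "finger_gap": opening from 0.0 (shut) to 1.0 (fully open).
Only numpy, scipy, OpenCV 4.12 (cv2) and the standard library are available. Lean on these libraries where they do the work, as an engineer would, in place of code of your own. Each camera call takes 0.05 s, during which the arm holds its last target. There are 200 camera calls.

## Task

Use the orange-handled scraper to sweep the three copper offcuts off the board into the blue catch tray beside it, without touching them with the gripper, then stand the scraper back on its green mat. Then lay the square on the board with its stock flush along the brass plate's near long edge (the one facing the open strip where the offcuts lay), the whole stock within the plate's length and the blade across the plate. Leave everything else on the bench where it is.

Things in the scene. Friction and masses are not known exactly. Their poses are not given: they have to be found in the camera images.
- board: Fixed pale wooden bench board, 240 (its x) x 270 (its y) x 30 mm high; origin at the centre of its underside, so its top is 30 mm up. The tray stands against its +y side.
- tray: Fixed blue open catch tray, 220 (its x) x 105 (its y) x 22 mm high, walls and floor 4-5 mm, butted against the board's +y side; its rim is 8 mm below the board's top, so pieces pushed over that side of the board fall in. Origin at the centre of its underside.
- plate: Brass plate fixed on the board, 100 (its x) x 160 (its y) x 6 mm thick; origin at the centre of its underside, on the board's top. Its near long edge is the face at x = -50 mm, along its y; the open strip of board before that edge is about 80 to 100 mm wide.
- mat: Fixed green mat, 130 (its x) x 90 (its y) x 3 mm, home of the scraper, left or right of the board; origin at the centre of its underside.
- scraper: Loose bench scraper that stands on its own foot: black rubber foot 90 (its x) x 24 (its y) x 16 mm high, above it an upright orange grip 76 (x) x 18 (y) mm reaching 72 mm up. Origin at the centre of the foot's underside. It sweeps with the long sides of its foot (its +y or -y faces). About 0.13 kg.
- square: Loose square, 0.34 kg. Dark steel stock 24 (its x) x 90 (its y) x 14 mm high; origin at the centre of its underside. Steel blade, 24 mm wide, 3 thick, leaves the stock's +x face at y = 21 to 45 mm and reaches x = 112 mm; its underside is 9 mm up, so it passes over the plate. Red grip rib on the stock, 14 (x) x 60 (y) mm, from 14 to 40 mm up. The +x face (x = 12 mm) goes against the plate edge.
- square_face_left (a point): The +y end of the stock's +x face, 3 mm above the underside (square frame: 12, 45, 3 mm).
- square_face_right (a point): The -y end of the stock's +x face, 3 mm above the underside (square frame: 12, -45, 3 mm).
- offcut1: Loose copper offcut, 16 x 13 x 11 mm; origin at the centre of its underside.
- offcut2: Loose copper offcut, 18 x 14 x 10 mm; origin at the centre of its underside.
- offcut3: Loose copper offcut, 14 x 14 x 12 mm; origin at the centre of its underside.
- loupe: Bystander: black loupe, 36 mm across, 22 mm high, on the board in its corner between plate and tray.
- hexblock: Bystander: dark steel hexagonal block, 90 mm across, 32 mm high, behind the board.
- jar: Bystander: small jar, 52 mm across, 60 mm high, right of the board at the back.
- mandrel: Bystander: steel ring mandrel on a 60 mm foot, 130 mm high, left of the board at the back.
- file: Bystander: flat file with a wooden handle, 220 mm long, behind the board.
- bowl: Bystander: small white bowl, 72 mm across, 30 mm high, far left, beyond the mat or square.
- hammer: Bystander: hammer, 200 mm long, lying far right.
Not all that is in view belongs to the job. There is more than one size of the mat; the job needs the smaller. Leave any turquoise look-alike of the square alone.

How it is judged:
On the way, in this order (a step that is already met when the one before it is completed fails the run):
1. the scraper has been brought down onto the board (x of scraper in the frame of board between -0.13 and 0.13 m and y of scraper in the frame of board between -0.18 and 0.15 m and z of scraper in the frame of board between 0.025 and 0.036 m), for 0.1 s.
2. all three offcuts are in the blue tray (x of offcut1 in the frame of tray between -0.11 and 0.11 m and y of offcut1 in the frame of tray between -0.0505 and 0.0505 m and z of each of offcut1, offcut2, offcut3 in the frame of tray below 0.036 m and x of offcut2 in the frame of tray between -0.11 and 0.11 m and y of offcut2 in the frame of tray between -0.0505 and 0.0505 m and x of offcut3 in the frame of tray between -0.11 and 0.11 m and y of offcut3 in the frame of tray between -0.0505 and 0.0505 m), for 0.2 s.
3. the scraper stands upright on its green mat again, let go (horizontal distance between scraper and mat below 0.04 m and angle between scraper's own z axis and vertical below 0.1 rad and z of scraper in the frame of mat between -0.002 and 0.008 m and contact force between the fingers and scraper below 0.2 N), for 0.2 s.
At the end, for the whole second after the job is handed in: Offcuts all inside the blue tray; scraper upright on its mat, let go, centre within 40 mm of the mat's; square flat and still on the board, both ends of its stock's blade-side face within 2 mm of the plate's near long edge, whole stock within the plate's length, blade across the plate (all of step 2 and all of step 3 and x of square_face_left in the frame of plate between -0.0522 and -0.0475 m and y of square_face_left in the frame of plate between -0.083 and 0.083 m and x of square_face_right in the frame of plate between -0.0522 and -0.0475 m and y of square_face_right in the frame of plate between -0.083 and 0.083 m and z of square in the frame of plate between -0.004 and 0.004 m and angle between square's own z axis and vertical below 0.05 rad and linear speed of square below 0.01 m/s); the robot touches nothing.
It fails at once if the gripper or arm touches an offcut (contact force between any of the fingers, the arm and offcut1 above 0.3 N or contact force between any of the fingers, the arm and offcut2 above 0.3 N or contact force between any of the fingers, the arm and offcut3 above 0.3 N).
It fails at once if the square is used to push an offcut (contact force between square and offcut1 above 0.3 N or contact force between square and offcut2 above 0.3 N or contact force between square and offcut3 above 0.3 N).
It fails at once if a bystander is moved by more than 20 mm (distance of any of loupe, hexblock, jar, mandrel, file, bowl, hammer from where it was at the start of the episode above 0.02 m).
It also fails if it takes over 72 s, if anything falls off the work surface, if the arm or the gripper's body presses on something with over 40 N, if the wrist force passes 120 N, or if a joint passes its speed limit or range.

## Working session

There is one attempt and no reset: what is moved stays moved. The work goes in short steps, each a Python script; the robot and the scene stay as the last script left them, time stands still between calls to the robot, and variables do not carry over. Pictures are saved under pics/ and viewed, about 8 in all and at most 12, crops included, and the job is handed in when it is done.

```bash
mkdir -p pics; cat > h.py <<'E'
import numpy as np, cv2
from workcell import robot, vision, models
def cloud(s):
    K=s["mtx"];d=s["depth"];v,u=np.mgrid[0:400,0:640]
    x=(u-K[0,2])/K[0,0]*d;y=(v-K[1,2])/K[1,1]*d
    p=np.stack([x,-y,-d,np.ones_like(d)],-1)@s["extrinsics"].T
    p=p[...,:3];p[d==0]=np.nan
    return p
def save(s,n,box=None,k=1):
    im=s["pixels"][...,::-1]
    if box: im=im[box[1]:box[3],box[0]:box[2]]
    cv2.imwrite("pics/"+n,cv2.resize(im,None,fx=k,fy=k,interpolation=cv2.INTER_CUBIC))
E
python3 - <<'E'
from h import *
print(robot.grip_point_offset, robot.state()["eef_rot"])
for n in("scene","top"):
    s=vision.snapshot(n);save(s,n+"0.png",k=1.25);np.savez(n+"0.npz",p=cloud(s),im=s["pixels"])
    print(s["mtx"],s["extrinsics"].round(3))
    if 1:
        p=cloud(s)
        for t in "board tray plate mat scraper square offcut1 loupe hexblock jar mandrel file bowl hammer".split():
            for r in models.silhouettes(t,s)[:4]:
                q=p[r["region"]];print(n,t,round(r["score"],2),np.array(r["box"]).astype(int),np.nanmedian(q,0).round(3),np.nanmax(q[:,2]).round(3),r["region"].sum())
E
```

```text
0.1547 [-3.10189240e+00 -4.85872400e-01  1.48164776e-04]
[[486.06048633   0.         324.24132849]
 [  0.         486.06048633 199.24367457]
 [  0.           0.           1.        ]] [[-0.855 -0.366  0.367  1.027]
 [ 0.518 -0.62   0.589  0.824]
 [ 0.012  0.694  0.72   1.145]
 [ 0.     0.     0.     1.   ]]
scene board 0.55 [259 180 371 271] [0.515 0.002 0.03 ] 0.054 4022
scene board 0.37 [303 237 387 298] [0.539 0.152 0.005] 0.028 2645
scene tray 0.95 [303 239 384 297] [0.538 0.153 0.005] 0.028 2619
scene plate 0.96 [269 197 325 244] [ 0.583 -0.046  0.036] 0.044 1339
scene mat 0.62 [323 126 380 164] [ 0.215 -0.293  0.004] 0.011 1168
scene mat 0.6 [274 151 310 166] [ 0.463 -0.336  0.003] 0.024 329
scene scraper 0.64 [285 134 310 159] [ 0.418 -0.345  0.042] 0.08 413
scene scraper 0.43 [257 181 368 274] [ 0.514 -0.     0.03 ] 0.047 3955
scene square 0.91 [418 244 465 272] [0.288 0.256 0.013] 0.048 464
scene square 0.74 [385 280 423 327] [0.446 0.349 0.013] 0.045 759
scene loupe 0.5 [300 243 315 258] [0.615 0.078 0.051] 0.059 159
scene hexblock 0.91 [245 274 272 309] [0.789 0.116 0.032]
[... 1408 characters left out ...]
89 189 217 228] [0.45  0.351 0.013] 0.046 509
top loupe 0.35 [295 158 350 189] [ 0.578 -0.052  0.036] 0.046 1746
top hexblock 0.89 [256  95 279 124] [0.782 0.106 0.032] 0.04 587
top jar 0.64 [412 129 429 146] [ 0.677 -0.353  0.059] 0.066 244
top mandrel 0.64 [186 130 213 148] [0.691 0.321 0.015] 0.135 329
top mandrel 0.54 [271 149 362 226] [ 0.502 -0.02   0.03 ] 0.043 4785
top file 0.58 [343  80 357 148] [ 0.798 -0.147  0.018] 0.031 371
top bowl 0.69 [156 140 176 164] [0.654 0.444 0.014] 0.037 403
top hammer 0.69 [458 160 496 223] [ 0.528 -0.545  0.024] 0.031 652
top hammer 0.63 [408 127 430 144] [ 0.676 -0.353  0.058] 0.066 277
top hammer 0.57 [186 188 217 231] [0.446 0.351 0.014] 0.046 471
```

```bash
python3 - <<'E'
import numpy as np,cv2
a=np.load("top0.npz")["im"][...,::-1];b=np.load("scene0.npz")["im"][...,::-1]
cv2.imwrite("pics/topc.png",cv2.resize(a[120:330,150:450],(800,560),interpolation=cv2.INTER_CUBIC))
cv2.imwrite("pics/sc.png",cv2.resize(b[100:340,200:480],(700,600),interpolation=cv2.INTER_CUBIC))
E
```

```text
(no output)
```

View pics/topc.png

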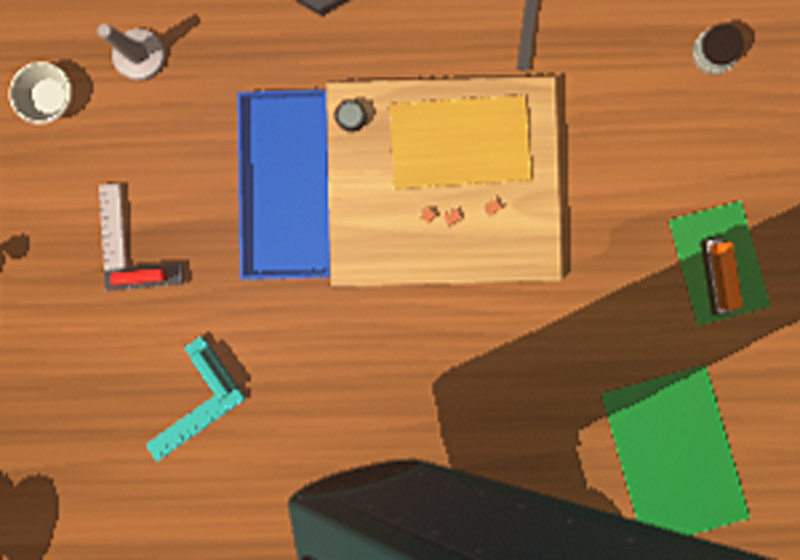

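View pics/sc.png

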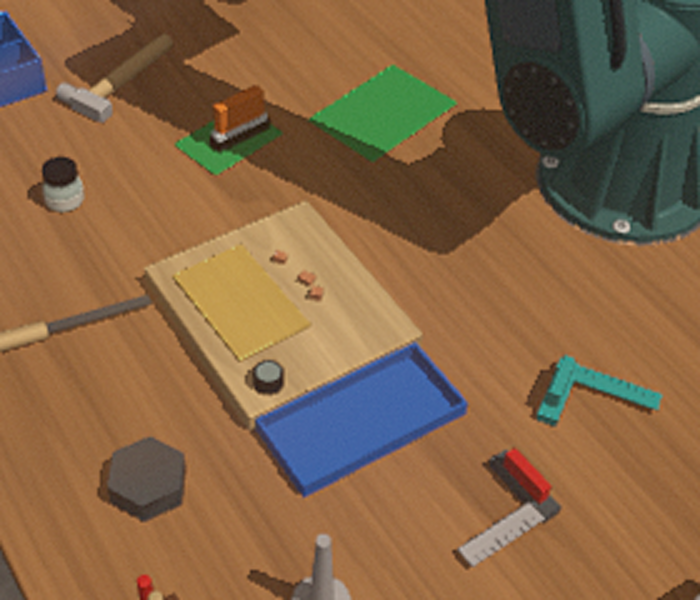

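```bash
cat >> h.py <<'E'
def rayplane(s,uv,z):
    K=s["mtx"];T=s["extrinsics"];uv=np.asarray(uv,float)
    d=np.c_[(uv[:,0]-K[0,2])/K[0,0],-(uv[:,1]-K[1,2])/K[1,1],-np.ones(len(uv))]@T[:3,:3].T
    return (T[:3,3]+d*((z-T[2,3])/d[:,2])[:,None])[:,:2]
HSV=dict(plate=((17,130,120),(27,255,255)),tray=((105,120,60),(120,255,255)),mat=((50,100,30),(75,255,255)),
 grip=((5,180,60),(14,255,255)),rib=((0,180,80),(4,255,255)),copper=((2,90,120),(12,200,255)))
def seg(s,name,box,z,zr,k=6):
    """mask by colour+height window inside a world xy box; rect of contour on plane z (upsampled)"""
    im=cv2.resize(s["pixels"],None,fx=k,fy=k,interpolation=cv2.INTER_CUBIC)
    P=cloud(s);m=(P[...,0]>box[0])&(P[...,0]<box[1])&(P[...,1]>box[2])&(P[...,1]<box[3])&(P[...,2]>zr[0])&(P[...,2]<zr[1])
    m=cv2.dilate(m.astype(np.uint8),np.ones((3,3)));m=cv2.resize(m,None,fx=k,fy=k,interpolation=cv2.INTER_NEAREST)
    h=cv2.cvtColor(im,cv2.COLOR_RGB2HSV);c=cv2.inRange(h,*map(np.array,HSV[name]))&(m*255)
    c=cv2.morphologyEx(c,cv2.MORPH_OPEN,np.ones((k,k)))
    cs=sorted(cv2.findContours(c,cv2.RETR_EXTERNAL,cv2.CHAIN_APPROX_NONE)[0],key=cv2.contourArea)[::-1]
    out=[]
    for q in cs[:4]:
        if cv2.contourArea(q)<4*k*k: continue
        w=rayplane(s,(q[:,0]+.5)/k-.5,z)
        r=cv2.minAreaRect((w*1000).astype(np.float32));out.append((np.round(r[0],1),np.round(r[1],1),round(r[2],1)))
    return out
E
python3 - <<'E'
from h import *
for n in("top","scene"):
    s=vision.snapshot(n)
    for a in [("plate",(.45,.7,-.2,.1),.036,(.02,.045)),("tray",(.35,.7,.05,.25),.022,(0,.04)),("mat",(.33,.6,-.45,-.2),.003,(-.01,.03)),
      ("grip",(.33,.6,-.45,-.2),.072,(.02,.1)),("rib",(.35,.6,.25,.45),.04,(.0,.07)),("copper",(.38,.54,-.16,.08),.04,(.02,.06))]:
        print(n,a[0],seg(s,*a))
    P=cloud(s)
    # board top, square points
    m=(P[...,2]>.022)&(P[...,2]<.034)&(P[...,0]>.36)&(P[...,0]<.7)&(P[...,1]>-.22)&(P[...,1]<.095)
    print("board",cv2.minAreaRect((P[m][:,:2]*1000).astype(np.float32)))
    m=(P[...,2]>.006)&(P[...,2]<.06)&(P[...,0]>.38)&(P[...,0]<.6)&(P[...,1]>.28)&(P[...,1]<.42)
    print("square",cv2.minAreaRect((P[m][:,:2]*1000).astype(np.float32)))
E
```

```text
top plate [(array([546.8, -68. ]), array([166.9, 192.2]), 1.0), (array([504.5,  10.5]), array([26.7, 85.9]), 4.8), (array([641.2,  54.3]), array([ 37.4, 106.8]), 23.2), (array([ 453.3, -108.6]), array([112.5,  13.9]), 88.4)]
top tray [(array([535.2, 155. ]), array([219.3, 103.2]), 0.0)]
top mat [(array([ 428.8, -356.6]), array([128.2,  89.8]), 13.2)]
top grip [(array([ 412.6, -347.4]), array([74.9, 25.6]), 6.6)]
top rib [(array([431.2, 319.5]), array([14.8, 64.3]), 4.1)]
top copper [(array([489.5, -42.8]), array([15. , 18.8]), 28.7), (array([499.8, -89.4]), array([13.1, 17.6]), 41.3), (array([492.9, -14.3]), array([14.8, 14.5]), 51.5)]
board ((534.6224365234375, -36.126190185546875), (262.1836242675781, 240.512939453125), 89.90626525878906)
square ((495.3718566894531, 349.89276123046875), (139.0415496826172, 195.6025390625), 89.95513153076172)
scene plate [(array([581.4, -53.3]), array([103.6, 165.8]), 2.2)]
scene tray [(array([540.2, 159.2]), array([224.3, 114.7]), 0.2), (array([431.1, 122.5]), array([21.4,  5.2]), 90.0)]
scene mat [(array([ 468.8, -348.6]), array([56.2, 90.9]), 13.4), (array([ 397.3, -330.3]), array([69.1, 23.8]), 8.7), (array([ 454.6, -392. ]), array([34.9, 21.4]), 47.0)]
scene grip [(array([ 426.8, -334.8]), array([100.2,  58.1]), 7.6)]
scene rib [(array([439.5, 326.1]), array([25.2, 67. ]), 2.3)]
scene copper [(array([493.3, -40.6]), array([15.2, 20.1]), 21.1), (array([497.3, -13.6]), array([17.7, 14.2]), 47.9), (array([504.3, -89.4]), array([15.9, 14.2]), 59.4)]
board ((536.9442138671875, -38.38526916503906), (267.0430908203125, 242.95269775390625), 89.91065216064453)
square ((505.9703063964844, 340.5755615234375), (125.04899597167969, 179.28244018554688), 88.46634674072266)
```

The scraper is the orange grip at top pixel (420,222), standing on the smaller green mat. The larger mat at (400,286) is the decoy. The square is the dark and red one at (205,210), not the turquoise one at (225,268). The tray is at (256,190). The copper offcuts are on the strip in front of the plate, with x about 0.49–0.50 and y from -0.09 to -0.01. The crops viewed above already confirm these choices.

```bash
cat >> h.py <<'E'
from scipy.spatial.transform import Rotation as Ro
def down(yaw_deg):
    """tool pointing down, jaw axis along the y axis of a frame yawed by yaw (or its half turn): nearest in joint 6"""
    best=None
    for k in(0,180):
        a=np.radians(yaw_deg+k);y=np.array([-np.sin(a),np.cos(a),0]);z=np.array([0,0,-1.])
        R=np.c_[np.cross(y,z),y,z];yield Ro.from_matrix(R).as_rotvec()
G=robot.grip_point_offset
def orient(xyz,yaw):
    c=[]
    for o in down(yaw):
        j=robot.solve_ik(xyz,o)
        if j is not None:c.append((abs(j[5]),o))
    return min(c,key=lambda t:t[0])[1]
def st(*k):
    s=robot.state();print(round(s["time"],2),"pos",np.round(s["tool_pos"],4),"F",np.round(s["wrist_force"],1),"gap",round(s["finger_gap"],3),"j6",round(s["joint_positions"][5],2),*k)
E
python3 - <<'E'
from h import *
x,y,yaw=.4126,-.3505,7.
robot.gripper_to(1.0)
o=orient([x,y,.30],yaw);robot.move_ptp([x,y,.30],o);st()
print(robot.line_to([x,y,.055+G],speed=.12,stop_force=12));st()
robot.gripper_to(0.0,grip_force=60);st()
robot.line_to([x,y,.055+G+.1]);st()
s=vision.snapshot("top");print(seg(s,"grip",(.33,.6,-.45,-.2),.172,(.1,.2)))
s=vision.snapshot("scene");save(s,"grasp.png",(220,80,420,260),3)
E
```

```text
3.08 pos [ 0.4126 -0.3514  0.3005] F [ 0.  -1.1  0.2] gap 0.999 j6 0.62
False
3.98 pos [ 0.4128 -0.351   0.2102] F [ 0.2 -0.4  0. ] gap 1.004 j6 0.62
4.61 pos [ 0.4126 -0.3505  0.2097] F [-0.4 -0.1  0.7] gap 0.203 j6 0.62
5.42 pos [ 0.4122 -0.3501  0.309 ] F [-0.6  0.1  0. ] gap 0.201 j6 0.62
[(array([ 437.4, -342.7]), array([22.5, 29. ]), 13.4)]
```

View pics/grasp.png

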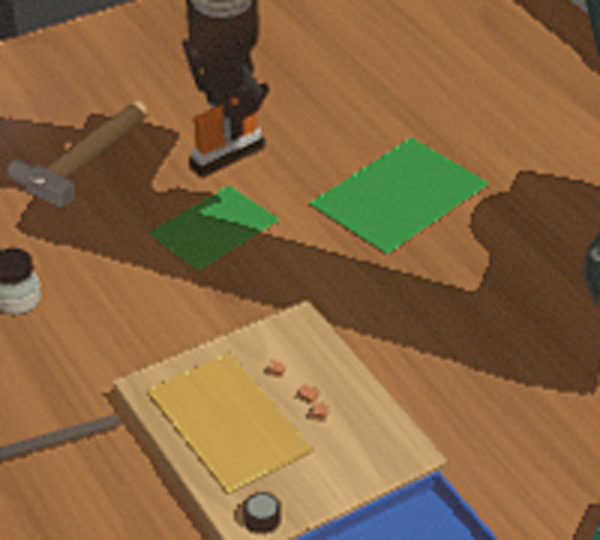

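The scraper is held upright and level, about 0.1 m above its mat. Next comes the sweep.

```bash
python3 - <<'E'
from h import *
X=.472
h=.052+G   # tcp above scraper underside
o=orient([X,-.14,.35],0)
robot.line_to([.4126,-.3505,.36]);
robot.move_ptp([X,-.14,.33],o);st()
robot.line_to([X,-.14,.03+h+.012],speed=.15)
print(robot.line_to([X,-.14,.03+h-.006],speed=.03,stop_force=4));st("touch")
z=robot.state()["tool_pos"][2]; print("under",z-h)
robot.line_to([X,-.14,z+.0005],speed=.02);robot.hold(.2);st()
s=vision.snapshot("scene");save(s,"pre.png",(250,160,400,300),4)
np.save("z.npy",z)
E
```

```text
6.89 pos [ 0.4721 -0.1406  0.3296] F [ 0.5 -0.9 -0.5] gap 0.202 j6 1.14
True
8.05 pos [ 0.4723 -0.1401  0.2364] F [-0.6  0.1  5.2] gap 0.205 j6 1.14 touch
under 0.02973561235765776
8.5 pos [ 0.4719 -0.1399  0.2367] F [-0.2 -0.2 -1.2] gap 0.2 j6 1.14
```

View pics/pre.png

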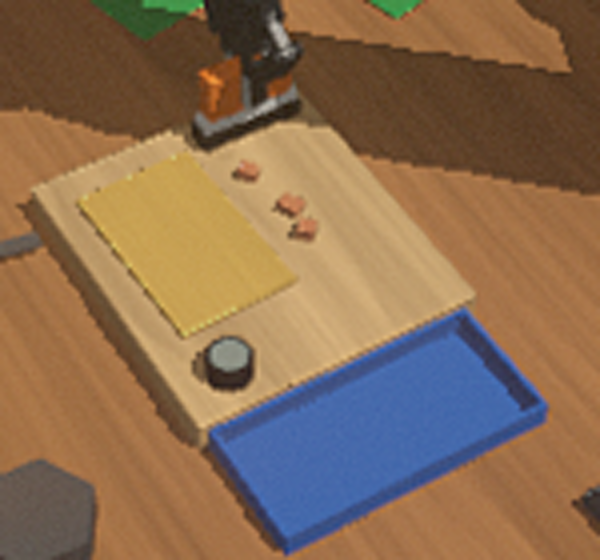

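The foot is down on the board at (0.472, -0.14), clear of the plate. All three offcuts lie ahead of its face, so I can sweep.

```bash
python3 - <<'E'
from h import *
z=float(np.load("z.npy"))+.0008;X=.472
print(robot.line_to([X,.06,z],speed=.06,stop_force=25));st()
robot.line_to([X,.108,z],speed=.05,stop_force=25);robot.hold(.3);st()
robot.line_to([X,.09,z],speed=.1)
robot.line_to([X,.03,z+.12],speed=.2);st()
s=vision.snapshot("top");print(seg(s,"copper",(.38,.66,-.16,.22),.015,(-.01,.06)))
s=vision.snapshot("scene");save(s,"swept.png",(250,160,400,300),4)
E
```

```text
False
12.03 pos [0.472  0.0599 0.2373] F [ 0.6 -0.4 -0.8] gap 0.203 j6 1.55
13.44 pos [0.472  0.1078 0.2372] F [-0.2  0.7 -0.1] gap 0.203 j6 1.65
14.59 pos [0.4714 0.0304 0.3565] F [ 0.1  0.1 -1.3] gap 0.202 j6 1.49
[(array([658.3,  84.4]), array([11.6,  4.3]), 88.5)]
```

View pics/swept.png

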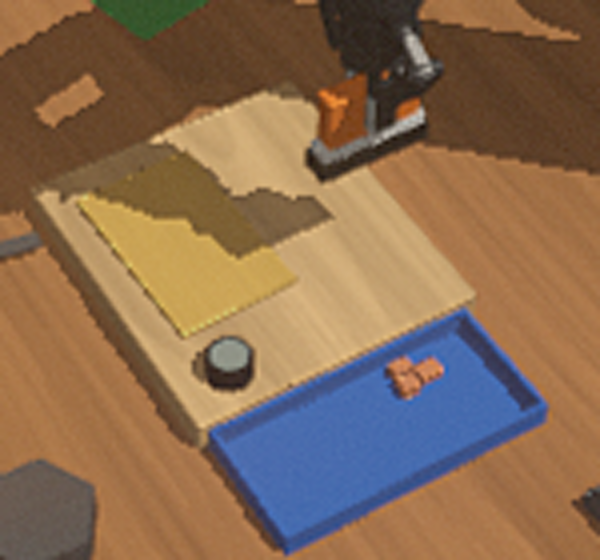

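All three offcuts are clustered in the tray, near (410,372) in this crop. Now the scraper goes back to the small mat at (0.429, -0.356).

```bash
python3 - <<'E'
from h import *
h=.052+G;x,y=.428,-.356
robot.line_to([.472,.0,.36],speed=.2)
robot.move_ptp([x,y,.30],orient([x,y,.30],13));st()
robot.line_to([x,y,.003+h+.012])
print(robot.line_to([x,y,.003+h-.004],speed=.03,stop_force=4));st("touch")
robot.gripper_to(0.9);robot.hold(.3);st()
robot.line_to([x,y,.33],speed=.15)
# square: approach high, then look
robot.move_ptp([.36,.05,.40],orient([.36,.05,.40],0));st()
s=vision.snapshot("top");save(s,"t3.png",(150,120,450,330),2.6)
print(seg(s,"grip",(.33,.6,-.45,-.2),.075,(.02,.1)),seg(s,"mat",(.33,.6,-.45,-.2),.003,(-.01,.03)),seg(s,"rib",(.35,.6,.25,.45),.04,(.0,.07)))
print(seg(s,"copper",(.38,.66,.1,.22),.015,(-.01,.06)))
b=vision.snapshot("scene");print(seg(b,"plate",(.45,.7,-.2,.1),.036,(.02,.045)),seg(b,"rib",(.35,.6,.25,.45),.04,(.0,.07)))
for q in(s,b):
    P=cloud(q)
    m=(P[...,2]>.0338)&(P[...,2]<.042)&(P[...,0]>.48)&(P[...,0]<.65)&(P[...,1]>-.16)&(P[...,1]<.055)
    m=cv2.morphologyEx(m.astype(np.uint8),cv2.MORPH_OPEN,np.ones((3,3)))>0
    print("plate by depth",cv2.minAreaRect((P[m][:,:2]*1000).astype(np.float32)))
    m=(P[...,2]>.007)&(P[...,2]<.06)&(P[...,0]>.40)&(P[...,0]<.57)&(P[...,1]>.25)&(P[...,1]<.42)
    n,l,stt,_=cv2.connectedComponentsWithStats(m.astype(np.uint8));k=1+np.argmax(stt[1:,4]);Q=P[l==k]
    print("sq extents",np.nanpercentile(Q,[0.5,99.5],axis=0).round(4).tolist(),len(Q))
E
```

```text
16.35 pos [ 0.4284 -0.3549  0.3   ] F [ 0.7  0.  -0.8] gap 0.203 j6 0.53
True
17.48 pos [ 0.4282 -0.3564  0.2093] F [-0.7  0.4  5.1] gap 0.201 j6 0.53 touch
18.38 pos [ 0.428  -0.3559  0.2089] F [-0.8  0.1  0.4] gap 0.901 j6 0.53
20.88 pos [0.3606 0.0496 0.3999] F [ 0.6 -1.  -0. ] gap 0.898 j6 1.52
[(array([ 427.7, -351.5]), array([75.2, 26.5]), 13.1)] [(array([ 428.3, -357. ]), array([129.4,  88.9]), 13.3)] [(array([431.2, 319.5]), array([14.8, 64.3]), 4.1)]
[(array([405.3, 132.5]), array([76.8, 25.9]), 88.4), (array([408.4, 197.5]), array([53.5, 26.5]), 78.1), (array([555.4, 216.7]), array([  5.2, 113.2]), 89.2), (array([484.7, 125.1]), array([16.4, 38.7]), 65.0)]
[(array([581.1, -54. ]), array([104. , 166.4]), 2.9)] [(array([439.2, 326.1]), array([25. , 67.2]), 1.6), (array([447.9, 311.6]), array([8.7, 5.4]), 52.3)]
plate by depth ((578.2108154296875, -52.54375457763672), (99.13880920410156, 157.47589111328125), 1.895511507987976)
sq extents [[0.4191, 0.2787, 0.0073], [0.5406, 0.3742, 0.0447]] 475
plate by depth ((581.6583862304688, -53.314125061035156), (101.61007690429688, 160.4010009765625), 3.04648756980896)
sq extents [[0.42, 0.2773, 0.0073], [0.5423, 0.373, 0.0442]] 653
```

View pics/t3.png

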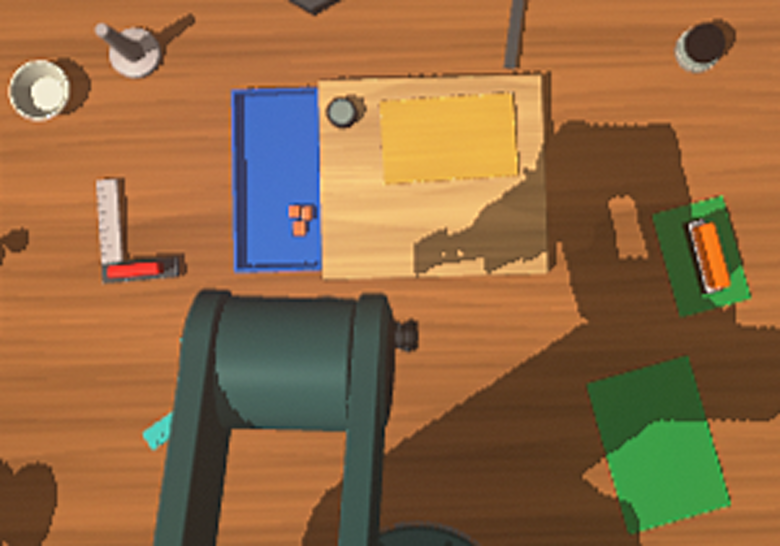

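The scraper is upright, centred on the mat at crop (708,257), and the offcuts are in the tray at (300,217). Next is the square, gripped by its red rib.

```bash
python3 - <<'E'
from h import *
x,y,yaw=.4325,.322,3.3
h=.036+G
robot.gripper_to(1.0)
o=orient([x,y,.32],yaw-90);robot.move_ptp([x,y,.32],o);st()
print(robot.line_to([x,y,h],speed=.12,stop_force=10));st()
robot.gripper_to(0.0,grip_force=80);st()
robot.line_to([x,y,h+.12],speed=.15);st()
d=np.radians(2.4);ex=np.array([np.cos(d),np.sin(d)])
g=np.array([.580,-.053])-ex*(.062+.010);print(g)
o2=orient([*g,.32],2.4-90);print(Ro.from_rotvec(o).inv()*Ro.from_rotvec(o2)).magnitude() if 0 else print((Ro.from_rotvec(o).inv()*Ro.from_rotvec(o2)).magnitude())
robot.line_to([*g,h+.12],speed=.2,orientation=o2);st()
robot.line_to([*g,.03+h+.012],speed=.12);robot.hold(.2);st()
s=vision.snapshot("scene");save(s,"sqhold.png",(250,160,400,300),4)
E
```

```text
22.37 pos [0.4325 0.3214 0.3201] F [ 0.3 -0.3  0. ] gap 1.001 j6 0.46
False
23.59 pos [0.4329 0.3221 0.1913] F [-1.2 -0.3  1.1] gap 1.001 j6 0.45
24.25 pos [0.4324 0.322  0.1909] F [-1.3 -0.6  3.3] gap 0.145 j6 0.45
25.2 pos [0.432  0.3217 0.3098] F [ 0.2  0.4 -3.6] gap 0.149 j6 0.45
[ 0.50806316 -0.05601505]
0.01570796326794911
27.27 pos [ 0.5078 -0.0553  0.3106] F [ 0.   0.3 -3.6] gap 0.148 j6 -0.29
28.27 pos [ 0.5084 -0.0561  0.2335] F [ 0.6  0.9 -3.5] gap 0.146 j6 -0.29
```

View pics/sqhold.png

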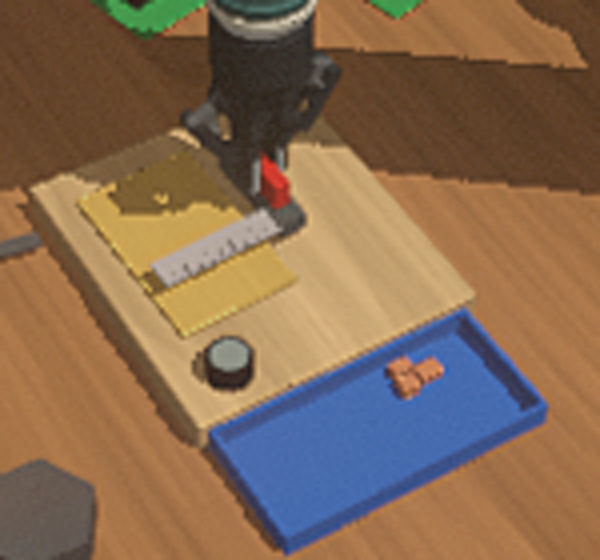

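The square is held level, with the blade over the plate (crop 155–280, 275–220) and the stock clear of the edge. I'll lower it, press it flush, then loosen the jaws and press again so it can align itself.

```bash
python3 - <<'E'
from h import *
h=.036+G
d=np.radians(2.4);ex=np.array([np.cos(d),np.sin(d)]);g=np.array([.580,-.053])-ex*.072
print(robot.line_to([*g,.03+h-.006],speed=.03,stop_force=4));robot.hold(.1);st("touch")
z=robot.state()["tool_pos"][2];print("under",z-h)
z+=.0005
robot.line_to([*g,z],speed=.02)
print(robot.line_to([*(g+ex*.020),z],speed=.02,stop_force=8));st("edge")
p=np.array(robot.state()["tool_pos"][:2]);print("advance",(p-g)@ex)
robot.gripper_to(0.24);robot.hold(.2);st("loose")
print(robot.line_to([*(p+ex*.015),z],speed=.02,stop_force=9));st("push");p=np.array(robot.state()["tool_pos"][:2]);print("advance",(p-g)@ex)
robot.hold(.3)
robot.line_to([*(p-ex*.0035),z],speed=.02);st()
s=vision.snapshot("scene");save(s,"sq1.png",(250,160,400,300),4)
E
```

```text
True
28.88 pos [ 0.5078 -0.0561  0.2206] F [ 0.1 -0.6  3.1] gap 0.146 j6 -0.29 touch
under 0.029868773157614242
True
29.73 pos [ 0.5169 -0.0555  0.2206] F [-0.9 -0.1  3.9] gap 0.149 j6 -0.28 edge
advance 0.008827921444671736
30.18 pos [ 0.5159 -0.0553  0.2199] F [-0.4  0.4 -0.1] gap 0.236 j6 -0.28 loose
True
30.66 pos [ 0.5216 -0.055   0.2199] F [-0.7 -0.3 -0.5] gap 0.24 j6 -0.28 push
advance 0.013606076932634352
31.27 pos [ 0.518  -0.0551  0.2211] F [-0.6  0.2 -0.7] gap 0.241 j6 -0.28
```

View pics/sq1.png

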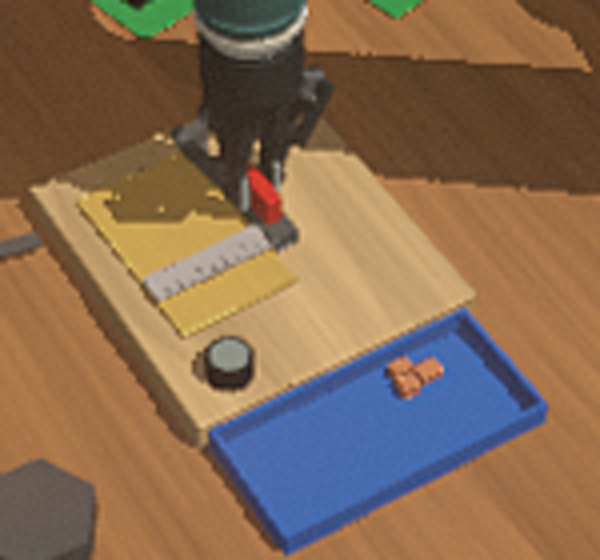

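```bash
python3 - <<'E'
from h import *
robot.gripper_to(0.6);p=robot.state()["tool_pos"]
robot.line_to([p[0],p[1],.36],speed=.15)
robot.move_joints([-1.375,.359,1.51,0,1.272,-.115]);st()
s=vision.snapshot("top");b=vision.snapshot("scene")
A=cv2.resize(s["pixels"][140:235,265:370,::-1],None,fx=6,fy=6,interpolation=cv2.INTER_CUBIC)
cv2.imwrite("pics/fin.png",A)
print("rib",seg(s,"rib",(.45,.6,-.15,.05),.07,(.03,.1)),seg(b,"rib",(.45,.6,-.15,.05),.07,(.03,.1)))
print("grip",seg(s,"grip",(.33,.6,-.45,-.2),.075,(.02,.1)))
for q in(s,b):
    P=cloud(q);m=(P[...,2]>.04)&(P[...,2]<.049)&(P[...,0]>.49)&(P[...,0]<.54)&(P[...,1]>-.15)&(P[...,1]<.03)
    print("stock top",np.nanmin(P[m],0).round(4),np.nanmax(P[m],0).round(4),np.nanmedian(P[m][:,2]).round(4))
    for t in "loupe jar bowl".split():
        r=models.silhouettes(t,q);print(t,[np.nanmedian(P[i["region"]],0).round(3).tolist() for i in r[:2]])
E
```

```text
35.0 pos [ 0.1845 -0.571   0.4046] F [0.5 0.8 0.3] gap 0.601 j6 -0.12
rib [(array([514.6, -55.1]), array([15.6, 59. ]), 2.0)] [(array([520.6, -46.6]), array([75.7, 17.8]), 85.5)]
grip [(array([ 427.7, -351.4]), array([75.1, 25.6]), 12.5)]
stock top [ 0.5027 -0.1314  0.04  ] [0.5398 0.0164 0.0487] 0.0433
loupe []
jar [[0.676, -0.354, 0.058], [0.531, -0.025, 0.043]]
bowl [[0.654, 0.444, 0.013]]
stock top [ 0.5047 -0.1294  0.0401] [ 0.54   -0.0084  0.0488] 0.044
loupe []
jar [[0.688, -0.344, 0.039]]
bowl [[0.645, 0.429, 0.013]]
```

View pics/fin.png

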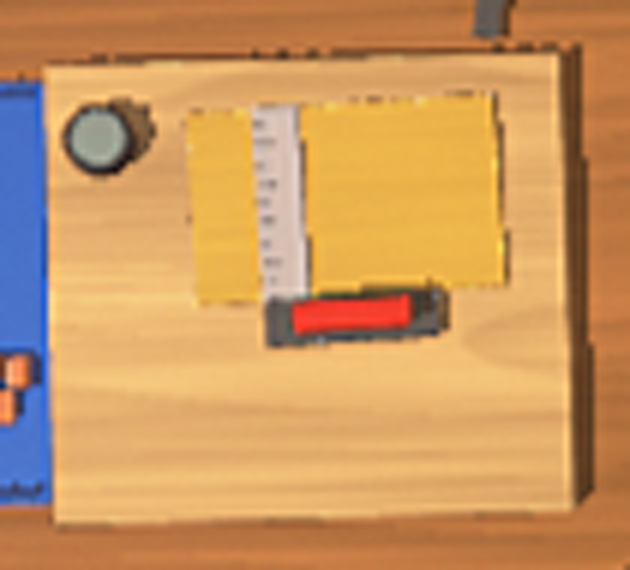

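```bash
python3 - <<'E'
from h import *
s=vision.snapshot("top");g=s["pixels"].astype(float);k=1
B=g[...,2];V=g.max(2)
def low(ch,u,lo,hi,thr_rise):  # last subpixel row crossing of threshold, rising downward
    c=ch[lo:hi,u];i=np.where((c[:-1]<thr_rise)&(c[1:]>=thr_rise))[0]
    return None if not len(i) else lo+i[-1]+(thr_rise-c[i[-1]])/(c[i[-1]+1]-c[i[-1]])
print(g[180:200,300].astype(int).tolist()[::2]);print(g[185:200,325].astype(int).tolist())
def edge(us,lo,hi,ch,thr,z):
    q=[(u,low(ch,u,lo,hi,thr)) for u in us];q=[a for a in q if a[1] is not None]
    w=rayplane(s,q,z)*1000;f=np.polyfit(w[:,1],w[:,0],1);r=w[:,0]-np.polyval(f,w[:,1]);return f,r.std(),len(w)
for nm,us in(("left",range(300,308)),("right",range(341,347)),("both",[*range(300,308),*range(341,347)])):
    f,r,n=edge(us,180,200,B,(g[183:186,302,2].mean()+g[193:196,302,2].mean())/2,.033);print(nm,np.degrees(np.arctan(-f[0])),np.polyval(f,[-100,-10,-55]),r,n)
for z in(.03,):
    f,r,n=edge(range(312,336),190,202,V,150,z);print("stock",np.degrees(np.arctan(-f[0])),np.polyval(f,[-100,-10,-55]),r,n)
E
```

```text
[[239, 185, 78], [237, 181, 79], [238, 181, 80], [236, 181, 77], [234, 178, 76], [231, 175, 85], [239, 187, 120], [237, 186, 116], [231, 179, 112], [233, 180, 112]]
[[236, 179, 75], [242, 185, 77], [205, 147, 63], [117, 90, 44], [68, 56, 40], [232, 57, 42], [246, 63, 46], [243, 64, 47], [254, 66, 46], [183, 53, 37], [86, 82, 77], [100, 91, 81], [232, 172, 107], [246, 194, 119], [241, 192, 117]]
left -1.937166350899096 [520.76693141 523.81098518 522.2889583 ] 0.348251100912355 8
right 0.8376268133026359 [529.19841599 527.88258112 528.54049856] 0.2601601554466761 6
both 2.313292254474869 [528.69507409 525.05938739 526.87723074] 0.5157828250232951 14
stock 2.1778686631439506 [506.01357807 502.59094143 504.30225975] 0.4944965722854979 24
```

The stock and the plate edge are parallel (2.2° against 2.3°). The stock's near face is 22.6 mm from the plate edge, against a nominal 24 mm, so there's no sign of a gap. Handing in.

```bash
python3 - <<'E'
from h import *
robot.hold(.3);st();robot.close_job()
E
```

```text
35.75 pos [ 0.1836 -0.5715  0.4047] F [ 0.5 -1.2 -1.2] gap 0.6 j6 -0.11
the job is handed in; nothing more can be done
```

The job is done and handed in at 35.8 s, with no verdict reported.

- **Offcuts:** I swept all three into the blue tray in one pass with the scraper. The pictures show all three in the tray; my colour check for them gave nothing usable, so this rests on the pictures alone.
- **Scraper:** It stands on the small green mat, let go. It measured about 2 mm from the mat's centre.
- **Square:** I set it on the board and pushed it against the plate's near edge. I then loosened the jaws and pushed again so it could align itself.
    - **Alignment:** Stock and plate edge are parallel to about 0.1° (2.2° against 2.3°).
    - **Flushness:** The stock's near face measured 22.6 mm from the plate edge instead of 24 mm. I put the difference down to picture resolution (about 3 mm per pixel), as both pushes stopped on firm contact.
    - **Position:** The stock lies within the plate's length, with the blade across the plate.
- **Bystanders:** The jar and bowl read the same before and after. The last network call missed the loupe, but the picture shows it in its place. I did not re-measure the hexblock, mandrel, file or hammer; the arm did not work near them.

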